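# Rebuild the sample carousel on its spindle

### The arm

A 6-joint arm with a two-finger parallel gripper is mounted at the origin on the work surface. World frame = base frame: x ahead of the robot, y to its left, z up, the work surface at z = 0. Lengths are in m, angles in rad, forces in N, time in s.
With the tool pointing down it reaches from about 0.4 to 0.925 m from the base axis. Payload 12.5 kg.
Tool frame: the origin (TCP) lies between the finger pads; the fingertips stand 14 mm ahead of it and the grasp point (between the pads) lies 5 mm behind it (arm.nose_length is the distance from the TCP to the fingertips, in m); z points along the fingers, y is the line along which they close (so a half turn about z gives the same grasp; the last joint's range is limited). The gripper opens to 95 mm and grips with 3 to 60 N. Pads are 20 mm wide; open, the fingers measure 119 mm over their backs; the gripper's body (75 mm by 180 mm) begins 59 mm behind the grasp point.
Start: joints at [1.176, 0.491, 1.559, -0, 1.092, -0.106], TCP at [0.178, 0.599, 0.229] pointing down, gripper open.
Joint ranges: [-3.1, 3.1], [-0.84, 2.19], [0.05, 2.79], [-1.13, 4.28], [0.06, 2.93], [-2.69, 2.69]. Speed limits (rad/s): [2.22, 2.22, 2.79, 3.14, 3.14, 3.14].

### API

Orientations are given as a rotation vector (axis times angle).
In Python, from cell import arm, effector, kinematics, snapshot, ticket, finder gives the robot as it stands. Calls block until the motion is done:
- arm.move_to(position, orientation): joint-space move of the TCP to a pose.
- arm.move_linear(position, frame=None, velocity=0.15, force_limit=None): straight line of the TCP; frame=None keeps the orientation; velocity is the mean speed in m/s. With force_limit (N) it stops when the force on the tool has changed by that much, and returns True; else False.
- arm.movej(angles): joint-space move.
- effector.grip(opening, strength=None): finger opening in m; strength is the grip in N (None keeps the last); returns when the fingers have stopped.
- arm.hold(seconds).
- kinematics.solve_ik(position, orientation): joint angles nearest the present ones, or None.
- snapshot(name): name is "scene" or "top" or "wrist"; returns a dict with "pixels" (420x560x3 uint8, red, green, blue), "mtx" (3x3 intrinsics, pixels), "view" (4x4, takes a point from world to camera coordinates); the wrist camera has in their place "mount" (4x4, takes a point from camera to tool coordinates, whose origin is the TCP and whose axes are the flange's). Camera axes: x right, y down, z forward; pixel columns grow to the right and rows downward; lengths in m; the calibration is good to about 2 mm. A picture is of the moment at which its call begins: read the wrist's pose just before it. There is no depth.
A pose or a line that the arm cannot do raises arm.PlanningError and nothing moves.
- ticket.sign_off(): hands the job in; it is judged then, once.
Trained networks look in the newest picture that a camera, given by its name, has taken for a name from the list of things; names that differ only in an ending like _2 or _b are one class to them, and where a whole thing is asked for, a point or a joint stands for the part that bears it (a point fixed in the world has none). Each returns a list of dicts, best first, with "confidence" (0 to 1); they miss things now and then, are a little off and sometimes report something else, mostly with a low value. They report only what shows in the picture. A call takes as long as a camera call. They do not tell look-alikes from the thing itself.
- finder.silhouettes(camera, name): "mask" (420x560 bool, what is visible of it) and "rect" ([left, top, right, bottom] as shares, 0 to 1, of the picture: columns of its width, rows of its height, round what is visible of it).
- finder.landmark_of(camera, name): "location" ([column, row] as shares, 0 to 1, of the picture: columns of its width, rows of its height: a listed point, or the origin of a listed thing).
Readings, each from a call of its own:
- arm.read_time_s(): time.
- arm.read_joints(): joint angles.
- arm.read_joint_vel(): joint speeds.
- arm.read_effort(): joint torques, N m.
- arm.read_position(): TCP position.
- arm.read_orientation(): TCP orientation.
- arm.read_wrist_force(): force on the tool from outside, world axes, zero at the start.
- arm.read_moment(): the same for the moment, N m.
- arm.read_finger_gap(): finger opening in m.
- arm.read_grip_force(): force on a finger pad.
Only numpy, scipy, OpenCV 4.12 (cv2) and the standard library are available. Lean on these libraries where they do the work, as an engineer would, in place of code of your own. Each camera call takes 0.05 s, during which the arm holds its last target. There are 200 camera calls.

### The job

Take the red transport cover off the carousel drive's spindle and stand it upright in the yellow tray. Then rebuild the carousel on the bare spindle, each part fully home: the brass collar first, then the blue tube disc with its white hub upward, then the black clamp ring on top; lower them down the spindle, do not drop them. Leave the green spare collar and everything else where it is.

Things in the scene. Friction and masses are not known exactly. Their poses are not given: they have to be found in the camera images.
- unit: carousel drive, fixed: white round housing 150 mm across, 45 mm high; on it a dark flange 88 mm across (top 53 mm above the counter) and a vertical stepped steel spindle: 32 mm thick from the flange up to 91 mm above the counter, 23 mm thick up to 129 mm, then a tapered nose ending at 143 mm. Origin: centre of the underside, z up along the spindle
- seat (a point): centre of the flange's top on the spindle's axis, 53 mm above the counter. Fully home, undersides lie this far above it: brass collar 0 mm, blue disc 40 mm (on the collar), black clamp ring 68 mm (on the disc's hub)
- spindle_top (a point): top of the spindle's nose, 143 mm above the counter
- cover: red plastic transport cover, a cylinder 46 mm across and 100 mm high, closed on top, open below (hollow 38 mm across, 96 mm deep); it starts over the spindle, standing loose on the flange. Origin: centre of its lower rim, z up
- tray: yellow parts tray, fixed to the counter, 110 mm (its x) by 140 mm (its y) outside, walls 4 mm thick and 18 mm high, floor about 4 mm thick. Origin: centre of its underside
- collar: brass-coloured collar, a ring 60 mm outside, bore 37 mm, 40 mm high, lying flat on the counter. Origin: centre of its underside, z along the bore
- disc: blue tube disc 140 mm across and 8 mm thick with ten dark round pockets and a white hub 50 mm across rising 20 mm above it (28 mm high in all), bore 28 mm; lies on the counter with the hub up; take it by the hub. Origin: centre of its underside, z up through the hub
- clamp: black clamp ring 60 mm outside, bore 28 mm, 20 mm high, lying flat on the counter. Origin: centre of its underside, z along the bore
- spare: green spare collar, same size as the brass one (60 mm outside, 40 mm high), not to be used. Origin: centre of its underside
- cup: specimen cup with orange lid, 60 mm across, 57 mm high, a bystander. Origin: centre of its underside
- wrench: steel wrench 130 mm long lying on the counter, a bystander. Origin near its middle
Things that resemble listed ones, but are neither listed nor needed, are in the scene too. Of the things shaped like the tray, the yellow one is meant. Of the things shaped like the clamp, the black one is meant.

How it is judged:
By the outcome, as a careful person would: the job done as asked, in the order asked, and still so for the second after the job is handed in, with the robot touching nothing.
It also fails if it takes over 72 s, if anything falls off the work surface, if the arm or the gripper's body presses on something with over 40 N, if the wrist force passes 120 N, or if a joint passes its speed limit or range.

## Working session

There is one attempt and no reset: what is moved stays moved. The work goes in short steps, each a Python script; the robot and the scene stay as the last script left them, time stands still between calls to the robot, and variables do not carry over. Pictures are saved under pics/ and viewed, at most 12 in all, crops included, and the job is handed in when it is done.

```bash
mkdir -p pics; ls
cat > h.py <<'E'
import numpy as np, cv2
from cell import arm, effector, kinematics, snapshot, ticket, finder
def save(n,img): cv2.imwrite(f'pics/{n}.png',np.ascontiguousarray(img[...,::-1]))
E
python3 - <<'E'
from h import *
a=snapshot('scene'); b=snapshot('top')
save('scene',a['pixels']); save('top',b['pixels'])
for c,s in (('scene',a),('top',b)):
    print(c, s['mtx'].round(1).tolist(), np.linalg.inv(s['view']).round(3).tolist())
    for n in ['unit','cover','tray','collar','disc','clamp','spare','cup','wrench','spindle_top','seat']:
        l=finder.landmark_of(c,n)
        print(n,[(round(float(d['location'][0])*560,1),round(float(d['location'][1])*420,1),round(float(d['confidence']),2)) for d in l])
print(arm.read_time_s(),arm.read_orientation())
E
```

```text
pics
scene [[413.6, 0.0, 278.6], [0.0, 413.6, 210.2], [0.0, 0.0, 1.0]] [[0.864, 0.297, -0.407, 0.892], [0.503, -0.472, 0.724, -0.793], [0.023, -0.83, -0.557, 0.788], [0.0, 0.0, 0.0, 1.0]]
unit [(334.2, 294.5, 0.9)]
cover [(332.7, 277.9, 0.66)]
tray [(281.5, 184.3, 0.95), (279.9, 255.2, 0.84), (127.5, 287.9, 0.72)]
collar [(257.4, 351.1, 0.57)]
disc [(194.5, 318.1, 0.69)]
clamp [(307.7, 206.0, 0.76), (330.2, 213.2, 0.67)]
spare [(351.8, 228.5, 0.9)]
cup [(310.1, 235.5, 0.8)]
wrench [(247.0, 295.4, 0.84)]
spindle_top []
seat [(335.0, 279.8, 0.79)]
top [[541.9, 0.0, 283.1], [0.0, 541.9, 208.1], [0.0, 0.0, 1.0]] [[0.007, -0.983, 0.186, 0.171], [-1.0, -0.006, 0.002, 0.037], [-0.001, -0.186, -0.983, 1.406], [0.0, 0.0, 0.0, 1.0]]
unit [(310.4, 136.1, 0.88)]
cover [(310.9, 128.4, 0.6), (177.8, 230.4, 0.42)]
tray [(417.5, 316.5, 0.92), (288.2, 206.4, 0.9), (139.6, 288.2, 0.89)]
collar [(404.5, 164.8, 0.73)]
disc [(404.9, 230.5, 0.8)]
clamp [(184.9, 193.2, 0.78), (181.3, 229.3, 0.76)]
spare [(198.8, 160.1, 0.57)]
cup [(235.6, 193.8, 0.84)]
wrench [(357.4, 205.7, 0.69), (307.5, 137.2, 0.26)]
spindle_top [(311.4, 119.5, 0.93)]
seat [(310.8, 127.2, 0.65)]
1.2 [4.52077598e-01 3.10886578e+00 1.98108865e-04]
```

View pics/scene.png

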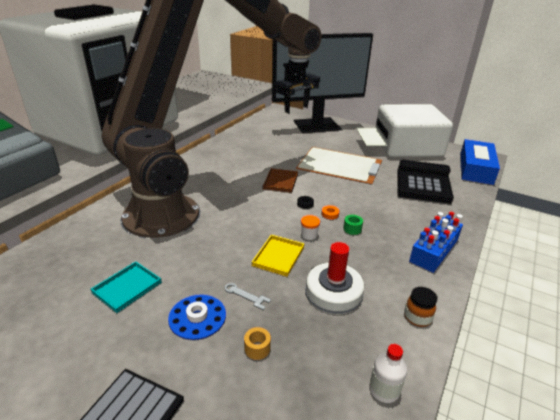

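View pics/top.png

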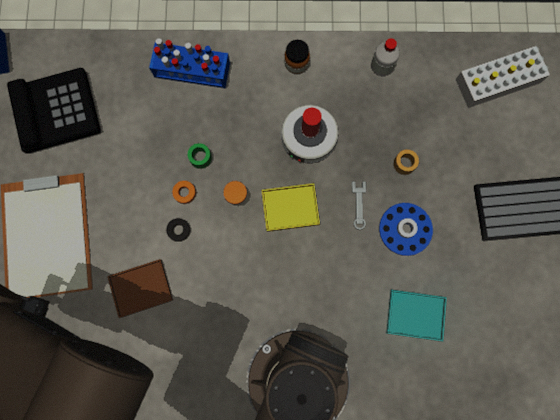

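The scene shows the red cover at (339,262), the yellow tray at (280,255), the brass collar at (257,343), the disc at (197,315) and the black ring at (305,202). The top view shows the cover at (311,117), tray (290,207), collar (406,161), disc (406,229) and black ring (178,230).

What could be confused, in top-view pixels:
- **Tray:** yellow (290,207), not teal (416,315) or brown (140,288).
- **Clamp:** black (178,230), not orange (184,192).
- **Collar:** brass (406,161), not green (200,155).
- **Cover:** red (311,117), not the bottle's red cap.

```bash
cat >> h.py <<'E'
from scipy.spatial.transform import Rotation as Ro
def down(yaw): return (Ro.from_euler('z',yaw)*Ro.from_euler('x',np.pi)).as_rotvec()
def lm(cam,name,near,tol=40):
    l=[np.array(d['location'])*[560,420] for d in finder.landmark_of(cam,name)]
    l=[p for p in l if np.linalg.norm(p-near)<tol]
    return min(l,key=lambda p:np.linalg.norm(p-near)) if l else None
def ray(s,p,V=None):
    V=s['view'] if V is None else V
    C=np.linalg.inv(V); d=C[:3,:3]@np.linalg.inv(s['mtx'])@[p[0],p[1],1]
    return C[:3,3],d/np.linalg.norm(d)
def tri(rays):
    A=sum(np.eye(3)-np.outer(d,d) for o,d in rays); b=sum((np.eye(3)-np.outer(d,d))@o for o,d in rays)
    P=np.linalg.solve(A,b); return P,max(np.linalg.norm(np.cross(P-o,d)) for o,d in rays)
def atz(r,z): o,d=r; return o+d*(z-o[2])/d[2]
def wristview(s,pos,rv):
    T=np.eye(4);T[:3,:3]=Ro.from_rotvec(rv).as_matrix();T[:3,3]=pos
    return np.linalg.inv(T@s['mount'])
E
python3 - <<'E'
from h import *
a=snapshot('scene'); b=snapshot('top')
near={'unit':((334,290),(310,136),0),'cover':((333,278),(311,128),.053),'tray':((280,255),(289,207),0),'collar':((257,350),(405,164),0),'disc':((195,318),(405,230),0),
 'clamp':((307,206),(180,229),0),'seat':((335,280),(311,127),.053),'cup':((310,235),(235,194),0),'spare':((352,228),(199,160),0)}
P={}
for n,(p,q,z) in near.items():
    pa=lm('scene',n,p,20);pb=lm('top',n,q,20)
    if pa is None or pb is None: print(n,pa,pb);continue
    ra,rb=ray(a,pa),ray(b,pb); t,e=tri([ra,rb]); 
    print(n,t.round(3),round(e,4),atz(ra,z).round(3)[:2],atz(rb,z).round(3)[:2],'r',np.hypot(*t[:2]).round(3))
# masks in top view for tray orientation
for d in finder.silhouettes('top','tray'):
    m=d['mask'].astype(np.uint8); ys,xs=np.nonzero(m)
    if abs(xs.mean()-290)<25:
        box=cv2.boxPoints(cv2.minAreaRect(np.c_[xs,ys].astype(np.float32)))
        c=np.array([atz(ray(b,p),.018) for p in box]); print('tray box',c.round(3).tolist(),c.mean(0))
w=snapshot('wrist'); print(w['mtx'].round(1).tolist(),w['mount'].round(4).tolist())
E
```

```text
unit [ 0.637 -0.031  0.005] 0.001 [ 0.636 -0.025] [ 0.637 -0.032] r 0.637
cover None [310.576 128.394]
tray [0.43  0.023 0.003] 0.0019 [0.427 0.025] [0.432 0.025] r 0.43
collar [ 0.556 -0.285 -0.001] 0.0036 [ 0.56  -0.283] [ 0.553 -0.287] r 0.625
disc [ 0.382 -0.282 -0.011] 0.0037 [ 0.386 -0.292] [ 0.383 -0.277] r 0.475
clamp [ 0.387  0.31  -0.007] 0.0074 [0.396 0.307] [0.379 0.305] r 0.496
seat [ 0.639 -0.04   0.064] 0.0007 [ 0.634 -0.029] [ 0.643 -0.04 ] r 0.64
cup [ 0.472  0.168 -0.009] 0.0033 [0.474 0.155] [0.473 0.169] r 0.501
spare [0.568 0.262 0.013] 0.0036 [0.565 0.283] [0.568 0.262] r 0.625
tray box [[0.485, 0.097, 0.018], [0.503, -0.045, 0.018], [0.389, -0.058, 0.018], [0.372, 0.082, 0.018]] [0.43724792 0.01904982 0.018     ]
[[332.1, 0.0, 279.8], [0.0, 332.1, 212.1], [0.0, 0.0, 1.0]] [[0.0011, -0.956, -0.2932, 0.0826], [1.0, 0.0014, -0.0007, 0.0011], [0.0011, -0.2932, 0.956, -0.1553], [0.0, 0.0, 0.0, 1.0]]
```

```bash
cat >> h.py <<'E'
from scipy.optimize import least_squares
YAW=np.pi/2; DN=down(YAW)
N=np.array([[np.cos(t),np.sin(t)] for t in np.arange(0,2*np.pi,np.pi/16)])
CIRC={'unit':[(.075,0),(.075,.045),(.0115,.129),(.004,.143)],'cover':[(.023,0),(.023,.1)],'collar':[(.03,0),(.03,.04)],
 'disc':[(.07,0),(.07,.008),(.025,.028)],'clamp':[(.03,0),(.03,.02)]}
def model(P,circ,s,V):
    t=np.linspace(0,2*np.pi,72,endpoint=False)
    X=np.vstack([np.c_[P[0]+r*np.cos(t),P[1]+r*np.sin(t),np.full(72,P[2]+z)] for r,z in circ])
    c=X@V[:3,:3].T+V[:3,3]; return (c/c[:,2:])[:,:2]@np.diag([s['mtx'][0,0],s['mtx'][1,1]])+s['mtx'][:2,2]
def look(name,guess,tag=None,cam='wrist'):
    """one picture; returns (snapshot, view, support of the mask nearest the guess)"""
    pos,rv=arm.read_position(),arm.read_orientation()
    s=snapshot(cam); V=wristview(s,pos,rv) if cam=='wrist' else s['view']
    if tag: save(tag,s['pixels'])
    g=model(guess,CIRC[name],s,V).mean(0); best=None
    for d in finder.silhouettes(cam,name):
        m=cv2.morphologyEx(d['mask'].astype(np.uint8),cv2.MORPH_OPEN,np.ones((3,3)))
        ys,xs=np.nonzero(m)
        if len(xs)<50: continue
        p=np.c_[xs,ys].astype(float); e=np.linalg.norm((p.max(0)+p.min(0))/2-g)
        if best is None or e<best[0]: best=(e,p,float(d['confidence']),s['pixels'][m>0].mean(0).round())
    if best is None: print(name,'not seen'); return None
    print(name,'px err',round(best[0],1),'conf',round(best[2],2),'rgb',best[3],'bbox',best[1].min(0),best[1].max(0))
    return s,V,(best[1]@N.T).max(0)+0.5
def fit(name,guess,looks,freez=True):
    looks=[l for l in looks if l]
    f=lambda q:np.hstack([(model(q if not freez else [*q,guess[2]],CIRC[name],s,V)@N.T).max(0)-h for s,V,h in looks])
    r=least_squares(f,guess[:2] if freez else guess,loss='soft_l1')
    return r.x,np.sqrt((r.fun**2).mean())
E
python3 - <<'E'
from h import *
t0=arm.read_time_s()
arm.move_to([.638,-.035,.33],DN); print(arm.read_time_s()-t0,arm.read_joints())
def two(tag=None):
    return look('cover',[.638,-.035,.053],tag),look('unit',[.638,-.035,0])
c1,u1=two('w1'); print([round(float(x),1) for x in lm('wrist','seat',(280,212),400)] if lm('wrist','seat',(280,212),400) is not None else 0)
t0=arm.read_time_s();arm.move_linear([.638,-.035,.25],velocity=.25); print(arm.read_time_s()-t0)
c2,u2=two()
for n,L,z in(('cover',[c1,c2],.053),('unit',[u1,u2],0)):
    for k in ([L[0]],[L[1]],L): print(n,*fit(n,[.638,-.035,z],k))
    print(n,*fit(n,[.638,-.035,z],L,False))
print(arm.read_time_s())
E
```

```text
2.7833000000000006 [-1.56935371e-01  4.34710828e-01  1.38011566e+00  1.13548671e-04
  1.32693134e+00 -1.58104378e-01]
cover px err 3.0 conf 0.57 rgb [142.  20.  14.] bbox [258. 156.] [301. 211.]
unit px err 14.5 conf 0.93 rgb [165. 168. 168.] bbox [223. 112.] [334. 223.]
0
0.46669999999999945
cover px err 4.4 conf 0.96 rgb [138.  18.  13.] bbox [252. 164.] [307. 237.]
unit px err 20.1 conf 0.69 rgb [165. 168. 168.] bbox [209. 112.] [343. 243.]
cover [ 0.63857287 -0.02854634] 0.4152895450439565
cover [ 0.6385143  -0.02802468] 0.4441747914039319
cover [ 0.63854222 -0.02824393] 0.4594320500887849
cover [ 0.63854287 -0.02827769  0.05287343] 0.45891564094959697
unit [ 0.63699133 -0.02690554] 1.1272034715820083
unit [ 0.63679142 -0.02627872] 1.2442607169079127
unit [ 0.63685733 -0.02653898] 1.1891764088424928
unit [ 0.6369529  -0.0266886  -0.00093297] 1.2021536490961482
6.0
```

View pics/w1.png

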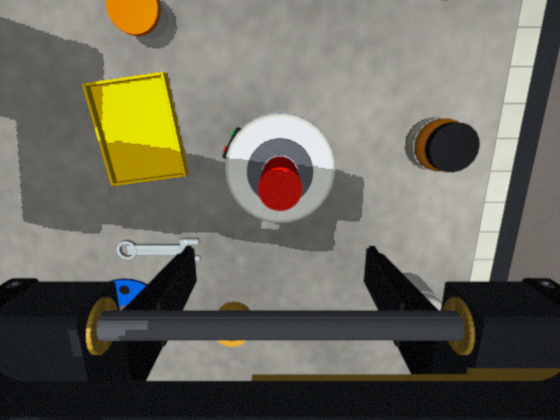

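The wrist view shows the red cover at (280,185) on the white unit, the yellow tray at (137,128) and the orange-lidded cup at (133,12). The cover is unambiguous, and its base triangulates to z = 0.053. Taking it now.

Run:
```python
from h import *
# tray centre from wrist view
pos,rv=arm.read_position(),arm.read_orientation(); s=snapshot('wrist');V=wristview(s,pos,rv)
T=np.array([.437,.02])
for d in finder.silhouettes('wrist','tray'):
    ys,xs=np.nonzero(d['mask']); 
    if s['pixels'][ys,xs].mean(0)[1]<100 or s['pixels'][ys,xs].mean(0)[2]>90: continue
    box=cv2.boxPoints(cv2.minAreaRect(np.c_[xs,ys].astype(np.float32)))
    c=np.array([atz(ray(s,p,V),.018) for p in box]); print(c.round(3).tolist(),c.mean(0)); T=c.mean(0)[:2]
print('ik',[kinematics.solve_ik([*T,z],DN) is not None for z in(.08,.26)])
x,y=.6385,-.0282
arm.move_linear([x,y,.25],velocity=.2)
print('touch',arm.move_linear([x,y,.129],velocity=.12,force_limit=8))
effector.grip(.02,20); print('gap',arm.read_finger_gap(),arm.read_grip_force())
print('lift',arm.move_linear([x,y,.245],velocity=.12)); print(arm.read_finger_gap(),arm.read_wrist_force())
look('unit',[.637,-.0265,0],'w2')
print(T,arm.read_time_s())
```

```text
[[0.378, 0.083, 0.018], [0.491, 0.107, 0.018], [0.511, -0.038, 0.018], [0.384, -0.068, 0.018]] [0.44126757 0.0211371  0.018     ]
ik [True, True]
touch False
gap 0.045814530555358036 19.980720514431596
lift False
0.04575140547593371 [-0.40020452  0.62776336 -1.13784072]
unit px err 19.2 conf 0.7 rgb [164. 168. 168.] bbox [210. 118.] [346. 240.]
[0.44126757 0.0211371 ] 9.5667
```

View pics/w2.png

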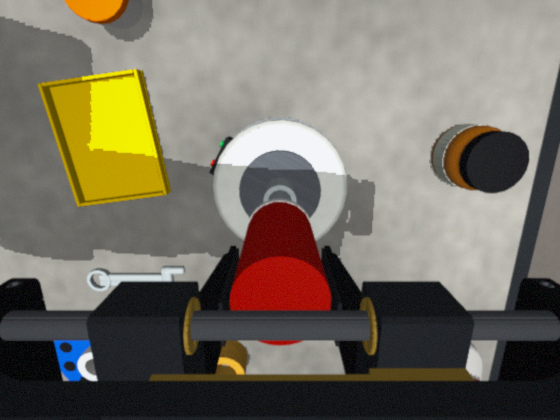

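The cover is held at (280,290), its gap reads 46 mm, and the bare spindle shows behind it at (280,195). Next I place it in the tray, then look at the spindle.

Run:
```python
from h import *
T=[.440,.020]
arm.move_linear([*T,.245],velocity=.25)
arm.move_linear([*T,.11],velocity=.2)
hit=arm.move_linear([*T,.074],velocity=.04,force_limit=5); print('placed',hit,arm.read_position(),arm.read_wrist_force())
effector.grip(.075); print(arm.read_finger_gap(),arm.read_time_s())
arm.move_linear([*T,.17],velocity=.2)
arm.move_to([.637,-.075,.30],DN)
look('cover',[*T,.004],'w3a'); 
g=[.637,-.028,0]; L=[];
R={'seat':[], 'spindle_top':[]}
def lms():
    for n in R:
        l=finder.landmark_of('wrist',n)
        if l: R[n].append(ray(L[-1][0],np.array(l[0]['location'])*[560,420],L[-1][1])); print(n,l[0]['confidence'])
L.append(look('unit',g,'w3')); lms()
arm.move_linear([.637,-.028,.25],velocity=.25); L.append(look('unit',g)); lms()
for k in ([L[0]],[L[1]],L): print(*fit('unit',g,k))
print(*fit('unit',g,L,False))
for n,z in(('seat',.053),('spindle_top',.143)):
    print(n,[atz(r,z).round(4) for r in R[n]],tri(R[n]) if len(R[n])>1 else '')
print(arm.read_time_s())
```

```text
placed True [0.43954907 0.02000821 0.07935636] [-0.04193624 -0.53780778 -0.93289801]
0.0751695515732761 12.7917
cover px err 2.1 conf 0.63 rgb [164.  13.   7.] bbox [61. 76.] [145. 122.]
unit px err 6.0 conf 0.88 rgb [174. 178. 180.] bbox [219.  78.] [341. 201.]
seat 0.6
spindle_top 0.56
unit px err 15.0 conf 0.56 rgb [151. 154. 154.] bbox [212. 118.] [346. 249.]
seat 0.82
spindle_top 0.94
[ 0.63706743 -0.02751334] 1.2497830284158562
[ 0.63710672 -0.02615453] 1.4486072870431193
[ 0.63709775 -0.02674303] 1.4453280066133232
[ 0.6373243  -0.02711248 -0.00215171] 1.462106518550109
seat [array([ 0.6369, -0.0289,  0.053 ]), array([ 0.6372, -0.0303,  0.053 ])] (array([ 0.63707692, -0.02798956,  0.06248348]), np.float64(0.00013831786038530217))
spindle_top [array([ 0.638 , -0.0271,  0.143 ]), array([ 0.64 , -0.028,  0.143])] (array([ 0.6389685 , -0.02651802,  0.14763722]), np.float64(0.001019879180255267))
15.3167
```

View pics/w3.png

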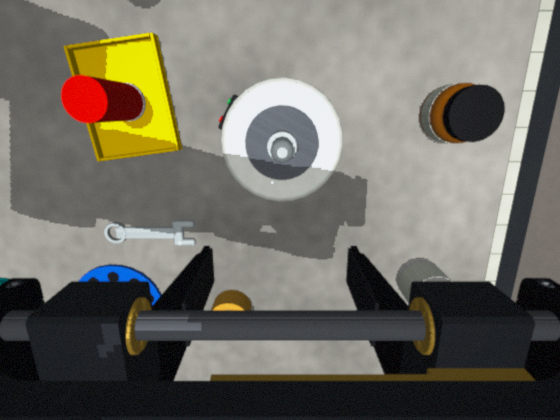

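The cover stands upright in the yellow tray, base near (130,103), and the bare spindle's nose is at (282,152). The 1.4 px misfit probably comes from the housing's connector bump at (228,112), so I'll refine the axis from the flange and nose edges.

Run:
```python
from h import *
im=cv2.imread('pics/w3.png'); s=snapshot('wrist'); V=wristview(s,np.array([.637,-.075,.30]),DN)
V2=wristview(s,arm.read_position(),arm.read_orientation()); save('w4',s['pixels']); im2=cv2.imread('pics/w4.png')
# edge-based fit: maximise gradient magnitude along projected circles of housing top and flange top and nose
def sc(I,V):
    g=cv2.GaussianBlur(cv2.cvtColor(I,cv2.COLOR_BGR2GRAY).astype(np.float32),(0,0),1.0)
    return np.minimum(cv2.magnitude(cv2.Sobel(g,-1,1,0),cv2.Sobel(g,-1,0,1)),150),V
G=[sc(im,V),sc(im2,V2)]
def score(P,circ,Gs):
    v=0
    for g,V in Gs:
        p=model(P,circ,s,V).astype(np.float32); v+=cv2.remap(g,p[None,:,0],p[None,:,1],cv2.INTER_LINEAR).mean()
    return v
for nm,circ in (('housing',[(.075,.045)]),('flange',[(.044,.053)]),('sp91',[(.016,.091)]),('sp129',[(.0115,.129)])):
    for k,Gs in (('a',G[:1]),('b',G[1:]),('ab',G)):
        b=max((score([x,y,0],circ,Gs),x,y) for x in np.arange(.630,.645,.0005) for y in np.arange(-.036,-.018,.0005)); print(nm,k,np.round(b,4))
c=cv2.resize(im2[100:260,200:360],None,fx=3.6,fy=3.6,interpolation=cv2.INTER_CUBIC)
for P in [(.637,-.0275,0)]:
    for cc,col in (((.044,.053),(0,255,0)),((.016,.091),(255,0,255)),((.0115,.129),(0,0,255))):
        for p in model(P,[cc],s,V2): cv2.circle(c,tuple(int(v) for v in ((p-[200,100]+.5)*3.6)),1,col,-1)
cv2.imwrite('pics/w4c.png',c)
```

```text
housing a [ 8.53669e+01  6.37000e-01 -2.95000e-02]
housing b [ 7.81509e+01  6.35500e-01 -2.80000e-02]
housing ab [ 1.56944e+02  6.36500e-01 -2.85000e-02]
flange a [ 1.499988e+02  6.400000e-01 -2.900000e-02]
flange b [ 1.499745e+02  6.385000e-01 -2.750000e-02]
flange ab [ 2.96306e+02  6.39500e-01 -2.80000e-02]
sp91 a [ 1.16398e+02  6.39500e-01 -2.80000e-02]
sp91 b [ 1.120531e+02  6.385000e-01 -2.750000e-02]
sp91 ab [ 2.247009e+02  6.390000e-01 -2.800000e-02]
sp129 a [ 1.252242e+02  6.360000e-01 -2.350000e-02]
sp129 b [ 8.81696e+01  6.38500e-01 -2.00000e-02]
sp129 ab [ 1.956064e+02  6.390000e-01 -2.100000e-02]
```

View pics/w4c.png

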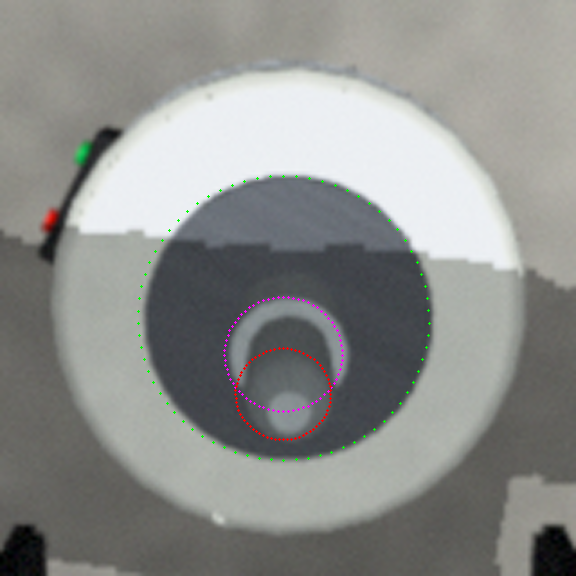

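The crop shows the flange and shoulder circles about 1.5 mm to the right of my overlay, with the nose at (290,412) in the crop. That puts the axis at x ≈ 0.6388, y ≈ -0.028. Next is the collar. I'll measure it again while held, in the same camera frame, so the calibration bias cancels.

```bash
cat >> h.py <<'E'
SP=np.array([.6388,-.0280])
EDGE={'collar':[(.03,.04),(.0185,.04)],'disc':[(.025,.028),(.014,.028)],'clamp':[(.03,.02),(.014,.02)]}
def edgefit(name,g,tag=None,w=.008,circ=None):
    pos,rv=arm.read_position(),arm.read_orientation(); s=snapshot('wrist'); V=wristview(s,pos,rv)
    if tag: save(tag,s['pixels'])
    I=cv2.GaussianBlur(s['pixels'].astype(np.float32),(0,0),1.0)
    G=np.minimum(np.max([cv2.magnitude(cv2.Sobel(c,-1,1,0),cv2.Sobel(c,-1,0,1)) for c in cv2.split(I)],0),150)
    def sc(x,y):
        p=model([x,y,g[2]],circ or EDGE[name],s,V).astype(np.float32); return cv2.remap(G,p[None,:,0],p[None,:,1],cv2.INTER_LINEAR).mean()
    for st,ww in ((.001,w),(.0003,.0015)):
        b=max((sc(x,y),x,y) for x in np.arange(g[0]-ww,g[0]+ww,st) for y in np.arange(g[1]-ww,g[1]+ww,st)); g=[b[1],b[2],g[2]]
    print(name,'edge',np.round(b,4)); return np.array(b[1:])
def measure(name,g,h1,h2):
    arm.move_to([g[0],g[1],h1],DN); a=look(name,[*g,0]); g=fit(name,[*g,0],[a])[0] if a else g
    arm.move_linear([g[0],g[1],h2],velocity=.25); b=look(name,[*g,0],'m_'+name)
    print('free z',*fit(name,[*g,0],[a,b],False)); p,e=fit(name,[*g,0],[b]); print('sil',p,e)
    q=edgefit(name,[*p,0]); print('t',arm.read_time_s()); return p,q
E
python3 - <<'E'
from h import *
p,q=measure('collar',[.556,-.285],.24,.18)
E
```

```text
collar px err 5.6 conf 0.71 rgb [152. 115.  44.] bbox [257. 157.] [311. 214.]
collar px err 1.4 conf 0.87 rgb [156. 117.  43.] bbox [247. 168.] [310. 235.]
free z [ 0.56200758 -0.28326365 -0.00136366] 0.41329405609854925
sil [ 0.56195454 -0.28279742] 0.49086956162454015
collar edge [141.981    0.5623  -0.2825]
t 17.0583
```

View pics/m_collar.png

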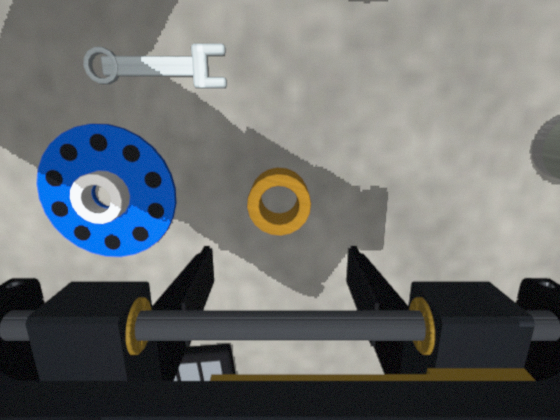

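The brass collar sits alone at (279,202), with the disc's hub at (98,197) and nothing between them. I'll grasp the collar.

Run:
```python
from h import *
x,y=.5622,-.2826; zg=.034
arm.move_linear([x,y,zg+.03],velocity=.2)
print('touch',arm.move_linear([x,y,zg],velocity=.08,force_limit=8))
effector.grip(.04,35); print('gap',arm.read_finger_gap(),arm.read_grip_force())
p=arm.read_position(); print(p)
arm.move_linear([x,y,.21],velocity=.2)
p=arm.read_position(); print('held rel',edgefit('collar',[p[0],p[1],p[2]-zg],'held_collar')-p[:2],arm.read_finger_gap(),arm.read_wrist_force())
l=look('collar',[p[0],p[1],p[2]-zg]); 
if l: print(fit('collar',[p[0],p[1],p[2]-zg],[l])[0]-p[:2])
print(arm.read_time_s())
```

```text
touch False
gap 0.058760553785955044 35.000470080412924
[ 0.56220123 -0.28263946  0.03433184]
collar edge [109.6499   0.5624  -0.2817]
held rel [0.0007 0.0006] 0.05823160062686114 [ 0.53980312  0.96552966 -3.36075738]
collar px err 8.4 conf 0.79 rgb [143. 108.  39.] bbox [221. 206.] [337. 311.]
[0.00056184 0.001384  ]
19.9333
```

View pics/held_collar.png

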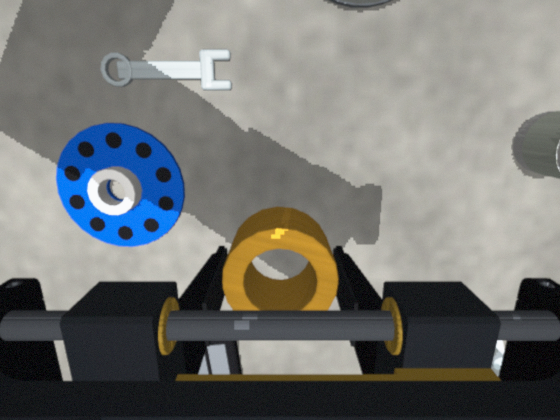

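The collar is held level at (280,270), and its offset in the hand is about (0.6, 1.0) mm. I'll lower it onto the spindle.

```bash
cat >> h.py <<'E'
def lower(xy,z0,zhome,f=6):
    """xy of TCP; down from z0, zhome is the TCP height when home; returns True when home"""
    arm.move_linear([*xy,z0],velocity=.2)
    a=arm.move_linear([*xy,zhome+.006],velocity=.07,force_limit=f)
    if not a: a=arm.move_linear([*xy,zhome-.004],velocity=.025,force_limit=f)
    p=arm.read_position(); print('stop',a,'z above home',round(p[2]-zhome,4),'F',arm.read_wrist_force().round(1),'M',arm.read_moment().round(2),'gap',round(arm.read_finger_gap(),4),'t',arm.read_time_s())
    return p[2]-zhome<.002
E
python3 - <<'E'
from h import *
xy=SP-[.0006,.0010]
arm.move_to([*xy,.215],DN); print(arm.read_position())
ok=lower(xy,.20,.087); print(ok)
E
```

```text
[ 0.63810858 -0.03005217  0.21485496]
stop True z above home -0.0 F [0.9 0.3 1. ] M [-0.21 -0.33  0.04] gap 0.0585 t 23.2167
True
```

The collar stopped exactly at home height. I'll release it, check it, and go for the disc.

Run:
```python
from h import *
effector.grip(.075); p=arm.read_position()
arm.move_linear([p[0],p[1],.235],velocity=.2)
c=edgefit('collar',[*SP,.053]); np.save('col.npy',c)
p,q=measure('disc',[.384,-.282],.24,.18)
x,y=q; 
if np.linalg.norm(p-q)>.003: print('disagree'); raise SystemExit
zg=.024
arm.move_linear([x,y,zg+.03],velocity=.2)
print('touch',arm.move_linear([x,y,zg],velocity=.08,force_limit=8))
effector.grip(.035,35); print('gap',arm.read_finger_gap(),arm.read_grip_force(),arm.read_position())
arm.move_linear([x,y,.20],velocity=.2); p=arm.read_position()
print('held rel',edgefit('disc',[p[0],p[1],p[2]-zg],'held_disc')-p[:2],arm.read_finger_gap(),arm.read_wrist_force(),arm.read_moment())
l=look('disc',[p[0],p[1],p[2]-zg])
if l: print(fit('disc',[p[0],p[1],p[2]-zg],[l]),p)
print(arm.read_time_s())
```

```text
collar edge [ 1.402712e+02  6.395000e-01 -2.970000e-02]
disc px err 3.3 conf 0.88 rgb [ 42.  86. 151.] bbox [222. 123.] [338. 239.]
disc px err 4.0 conf 0.74 rgb [ 43.  89. 157.] bbox [211. 127.] [346. 258.]
free z [ 0.3858681  -0.28069088 -0.00148611] 0.5804588854990619
sil [ 0.3857828  -0.28042625] 0.6813734718238746
disc edge [149.9882   0.3861  -0.2797]
t 26.6917
touch False
gap 0.049660533033357164 35.001122653484344 [ 0.38606148 -0.27972484  0.02421231]
disc edge [130.2557   0.3864  -0.2791]
held rel [0.0007 0.0003] 0.04985101985229978 [ 0.18605806 -0.43276526 -2.01572935] [-0.08095098  0.04291946 -0.01613114]
disc px err 12.9 conf 0.64 rgb [ 54. 103. 172.] bbox [158. 139.] [401. 364.]
(array([ 0.38623597, -0.27947744]), np.float64(3.1682077318506368)) [ 0.38571952 -0.27939602  0.19905899]
29.7333
```

View pics/held_disc.png

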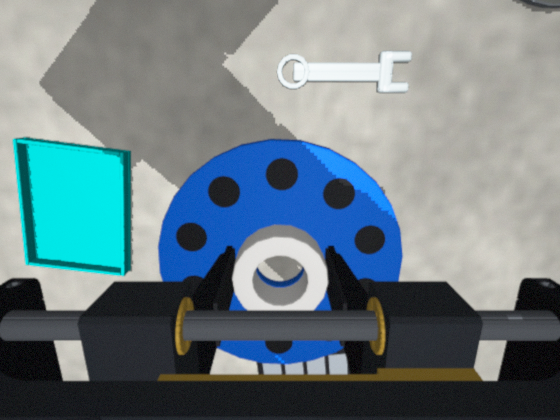

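The disc is held level by its white hub at (280,275), hub up. I'll lower it onto the spindle.

Run:
```python
from h import *
xy=SP-[.0007,.0003]
arm.move_to([*xy,.205],DN)
if lower(xy,.195,.117):
    effector.grip(.075); p=arm.read_position(); arm.move_linear([p[0],p[1],.25],velocity=.2)
    edgefit('disc',[*SP,.093]); print(arm.read_time_s())
```

```text
stop True z above home -0.0001 F [-0.4 -0.8  3.2] M [-0.09 -0.12  0.04] gap 0.0497 t 32.825
disc edge [ 1.498267e+02  6.395000e-01 -2.830000e-02]
34.35
```

The disc is home. Now the black clamp ring.

Run:
```python
from h import *
effector.grip(.074)
p,q=measure('clamp',[.385,.305],.24,.18)
x,y=q
if np.linalg.norm(p-q)>.003: print('disagree'); raise SystemExit
zg=.018
arm.move_linear([x,y,zg+.03],velocity=.2)
print('touch',arm.move_linear([x,y,zg],velocity=.08,force_limit=8))
effector.grip(.04,35); print('gap',arm.read_finger_gap(),arm.read_grip_force(),arm.read_position())
arm.move_linear([x,y,.20],velocity=.2); p=arm.read_position()
print('held rel',edgefit('clamp',[p[0],p[1],p[2]-zg],'held_clamp')-p[:2],arm.read_finger_gap(),arm.read_wrist_force(),arm.read_moment())
print(arm.read_time_s())
```

```text
clamp px err 8.5 conf 0.57 rgb [36. 37. 39.] bbox [248. 152.] [297. 203.]
clamp px err 0.5 conf 0.65 rgb [34. 34. 36.] bbox [249. 166.] [309. 226.]
free z [ 0.37832918  0.3125508  -0.00244373] 0.4872569284882355
sil [0.37837441 0.31333564] 0.40483692644717056
clamp edge [120.2594   0.3784   0.3146]
t 36.7667
touch False
gap 0.0600428188461837 35.00124514102936 [0.37851326 0.31473016 0.01840053]
clamp edge [60.1368  0.3787  0.3143]
held rel [7.00000000e-04 1.11022302e-16] 0.060026263624087375 [-0.35004958  0.01015663 -0.15574748] [-0.06674302  0.08716077 -0.01901443]
39.6167
```

View pics/held_clamp.png

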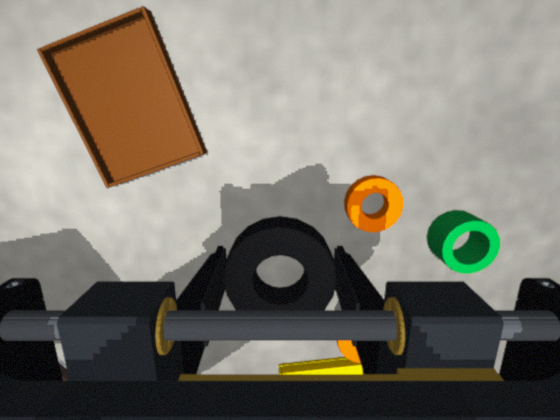

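The black ring is held level at (280,270); the orange (374,203) and green (465,242) rings are undisturbed. I'll lower it.

Run:
```python
from h import *
xy=SP-[.0007,-.0005]
arm.move_linear([xy[0]-.15,.15,.205],velocity=.3); arm.move_to([*xy,.205],DN)
if lower(xy,.195,.139):
    effector.grip(.08); p=arm.read_position(); arm.move_linear([p[0],p[1],.27],velocity=.2)
    edgefit('clamp',[*SP,.121],'fin_w'); save('fin_scene',snapshot('scene')['pixels'])
    a=cv2.imread('pics/fin_w.png')[0:300,100:460]; b=cv2.imread('pics/fin_scene.png')[150:390,150:470]
    cv2.imwrite('pics/fin.png',np.hstack([cv2.resize(a,(400,333)),cv2.resize(b,(400,333))])); print(arm.read_time_s())
```

```text
stop True z above home 0.0003 F [-0.1  0.4  5. ] M [-0.08  0.04  0.02] gap 0.0596 t 42.8
clamp edge [ 1.087205e+02  6.395000e-01 -2.770000e-02]
44.3083
```

View pics/fin.png

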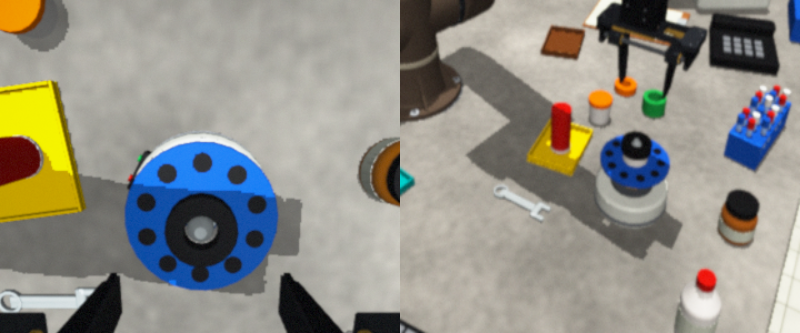

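The final views show the disc and black ring seated on the spindle at (635,150), with the nose through the ring. The cover stands in the yellow tray at (560,130), and the other items have not moved.

```bash
python3 -c "
from h import *
print(ticket.sign_off(),arm.read_time_s())"
```

```text
the job is handed in; nothing more can be done
the job is handed in; nothing more can be done
```

The job is handed in at about 44 s of the 72 s limit: the red cover stands upright in the yellow tray, and the brass collar, blue disc (hub up) and black clamp ring went onto the spindle in that order, each stopping within 0.3 mm of its home height; no verdict was returned.

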